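Push a stock tote up the ramp and in behind the lip

ROBOT

A 7-joint arm with a two-finger parallel gripper is mounted at the origin on the work surface. World frame = base frame: x ahead of the robot, y to its left, z up, the work surface at z = 0. Lengths are in m, angles in rad, forces in N, time in s.
With the tool pointing down it reaches from about 0.4 to 0.85 m from the base axis. Payload 4.5 kg.
Tool frame: the origin (TCP) lies midway between the tips of the shut fingers; the grasp point (between the pads) lies 19 mm behind it; z points along the fingers, y is the line along which they close (so a half turn about z gives the same grasp; the last joint's range is limited). The gripper opens to 85 mm and grips with 20 to 120 N. Pads are 22 mm wide; open, the fingers measure 114 mm over their backs; the gripper's body (76 mm by 85 mm) begins 54 mm behind the grasp point. The pads swing forward as they close: fully open they stand 13 mm farther back than shut.
Start: joints at [-1.128, 0.689, -0.195, 1.565, 0.157, 0.902, -0.215], TCP at [0.248, 0.574, 0.231] pointing down, gripper open.
Joint ranges: [-3.01, 3.01], [-0.46, 2.08], [-1.47, 1.51], [0.13, 2.56], [-1, 4.14], [0.04, 2.09], [-2.66, 2.66]. Speed limits (rad/s): [2.57, 2.57, 3.14, 3.14, 3.14, 3.14, 3.14].

INTERFACE

Orientations are given as a 3x3 rotation matrix whose columns are the frame's x, y, z axes.
In Python, from plant import get_state, snapshot, camera_info, finish_job gives the robot as it stands.
- The arm moves only by the tool play_rows, never from a script. Its argument "plan" is a list of rows, each a list of 2 entries, a list of its own where there are three numbers: the shift along the tool's x, y, z normalised to -1 to 1, where 1 is 0.025 m, then the turn, a rotation vector about the tool's x, y, z normalised to -1 to 1, where 1 is 5 degrees. A call has 1 to 8 rows; each row shifts and turns the commanded pose from where the row before left it, along the tool's axes as they then stand; what a row does not reach is not made up. A row lasts 1/10 s, in which the tool goes at most 50 mm and 8.59 degrees, less where a joint would pass 70% of its speed; a pose out of reach is approached as far as the arm can. A call with a number of a shift or a turn outside -1 to 1 is refused whole. A call with a gripper value outside its range is refused whole. "claw" is the opening, from 0 (shut) to 1 (fully open), set as the call begins (left out, the last holds). The fingers move at their own pace and stop on an object; "newtons" is the grip in N (left out, the last holds). Time passes only in rows, so rows that do not move let the fingers close. It gives the time, the measured TCP pose, the force, the opening and the grip force at its end, in the units of the state.
- get_state(): the state, without advancing time (a new reading comes with each control period).
- snapshot(name): name is "scene" or "side" or "wrist"; returns (picture, depth): 420x560x3 uint8, red, green, blue; 420x560 float32, m along the optical axis (not along the pixel's ray), 0 where there is no reading.
- camera_info(name): a dict with "intrinsics" (3x3 intrinsics, pixels), "world_from_camera" (4x4, takes a point from camera to world coordinates). Camera axes: x right, y up, looking along -z (the intrinsics and any distortion apply to the point x, -y, -z); pixel columns grow to the right and rows downward; lengths in m; the calibration is good to about 2 mm. The wrist camera is an equidistant fisheye: a pixel r from the principal point sees the ray r / f radians off the axis. A picture is of the moment at which its call begins: read the wrist's pose just before it. camera_info takes no time and is no camera call; for the wrist camera it gives the pose at the moment of the call.
- finish_job(): hands the job in; it is judged then, once.
The state is a dict: "time_s": time; "q": joint angles; "joint_velocities": joint speeds; "tau": joint torques, N m; "eef_pos": TCP position; "eef_rot": TCP orientation; "wrist_force": force on the tool from outside, world axes, zero at the start; "wrist_torque": the same for the moment, N m; "opening": finger opening in m; "gripper_force": force on a finger pad.
Only numpy, scipy, OpenCV 4.12 (cv2) and the standard library are available. Lean on these libraries where they do the work, as an engineer would, in place of code of your own. Each camera call takes 0.05 s, during which the arm holds its last target. There are 200 camera calls.

TASK

Push the closed white storage tote along the bench, in between the two guide rails and up the steel ramp, until its rear edge drops down behind the lip at the top of the ramp and it lies flat in the bay. Push gently all the way (under 20 N on the tote) and do not tip it over: the ramp, lip and end stop may sit a little nearer or farther along the rails than measured, so feel for the sprung end pad instead of ramming it. Leave the can, the bottle and the jar where they stand.

Things in the scene. Friction and masses are not known exactly. Their poses are not given: they have to be found in the camera images.
- tote: Closed white storage tote, 130 mm long (own x), 110 wide (y), 70 high (upright walls to 60 mm, lid above 2 mm smaller all round). Too wide to grip: push it. 0.4 to 0.75 kg. Origin: centre of underside; own +x is its front, which goes up first; z up. Starts on the bench below the ramp, up to 25 mm out of line and 0.25 rad askew of the rails. Push low on the rear wall (20 to 50 mm up) or it tips.
- tote_heel (a point): Middle of the tote's rear bottom edge (tote x = -65 mm, underside): the edge that must drop behind the lip. Once past the lip it may still hang on the pushing fingers by friction; it then drops when the push is relaxed.
- tote_toe (a point): Middle of the tote's front bottom edge (tote x = +65 mm, underside).
- rack: Two fixed upright metal guide rails on the bench. Origin: on the bench, midway between them; own +x runs along the rails uphill (the way to push), y across, z up. Rails 50 mm high, 4 thick, inner faces 122 mm apart (6 mm play each side of the tote) from x = -130 to +200 mm; flared mouth from x = -130 to -170 mm, there 150 mm wide. Between them stands a fixed steel insert, see the next entries.
- lip_nominal (a point): Rack origin, on the bench: nominal x of the lip's back face. The insert (ramp, lip, deck, pad in one piece) is set anywhere up to 25 mm either way along the rails; its place is not measured and must be felt or seen. Relative to the lip's back face: ramp from the bench at x = -120 mm up to 28 mm high at -6 mm; lip top flat, 28 mm high, to x = 0; behind it the flat deck, 20 mm high.
- pad_nominal (a point): Nominal middle of the end pad's face: rack x = 135 mm, 45 mm above the bench (true x up to 25 mm either way, with the insert). Black rubber pad, 100 mm wide, 36 high, sprung: yields 1 mm per 1.2 N for 8 mm, then solid steel. It lies 135 mm behind the lip's back face: the bay is 5 mm longer than the tote.
- crest_nominal (a point): Point 28 mm above the bench on the nominal lip top (rack x = -3 mm). As its centre passes the lip the tote see-saws: the front comes down on the deck, the rear rises to about 36 mm above the bench, then sinks to 28 mm as it rides up to the lip. So raise the pushing point from 35 mm above the bench at the ramp's foot to 50 - 60 mm by then.
- can: Bystander: upright food can, 76 mm diameter, 105 mm high, origin at the centre of its underside.
- bottle: Bystander: upright sauce bottle, 72 mm diameter, 210 mm high, origin at the centre of its underside.
- jar: Bystander: upright jar, 64 mm diameter, 85 mm high, origin at the centre of its underside.

How it is judged:
By the outcome, as a careful person would: the job done as asked, in the order asked, and still so for the second after the job is handed in, with the robot touching nothing.
It also fails if it takes over 61 s, if anything falls off the work surface, if the arm or the gripper's body presses on something with over 40 N, if the wrist force passes 120 N, or if a joint passes its speed limit or range.

## Working session

There is one attempt and no reset: what is moved stays moved. The work goes in short steps, Python scripts to look and compute and a tool call to move; the robot and the scene stay as the last step left them, time stands still between calls to the robot, and variables do not carry over. Pictures are saved under pics/ and viewed, at most 10 in all, crops included, and the job is handed in when it is done.

Besides the shell and the picture viewer there is one more tool, called after "Request:" in YAML: its name, and indented under it one key for each argument. play_rows: Moves the arm, as the interface text tells. Scaled input: -1 to 1 covers 0.025 m each way for a shift and 5 degrees each way for a turn. Its arguments: {"type":"object","properties":{"plan":{"type":"array"},"claw":{"type":"number"},"newtons":{"type":"number"}},"required":["plan"]}

```bash
mkdir -p pics; ls; python3 - <<'E'
from plant import *
import cv2,numpy as np
s=get_state();print(s['time_s'],s['eef_pos'],np.round(s['eef_rot'],3),s['opening'],s['wrist_force'])
ims=[]
for n in('scene','side'):
    p,d=snapshot(n);np.savez(f'{n}.npz',p=p,d=d,K=camera_info(n)['intrinsics'],T=camera_info(n)['world_from_camera'])
    cv2.imwrite(f'pics/{n}.png',p[:,:,::-1])
    print(n,camera_info(n))
E
```

```text
pics
0.0 [0.24822925 0.5728768  0.23047513] [[-0.918  0.397 -0.001]
 [ 0.397  0.918 -0.002]
 [-0.    -0.002 -1.   ]] 0.08535770460412899 [ 0.55357981 -0.67619441  0.66352557]
scene {'intrinsics': array([[457.57178084,   0.        , 283.01230161],
       [  0.        , 457.57178084, 208.4028287 ],
       [  0.        ,   0.        ,   1.        ]]), 'world_from_camera': array([[-7.20738350e-01, -5.79317453e-01,  3.80693472e-01,
         9.23002494e-01],
       [ 6.93206786e-01, -6.02929512e-01,  3.94892839e-01,
         5.08550565e-01],
       [ 7.63016123e-04,  5.48513712e-01,  8.36141212e-01,
         9.83515817e-01],
       [ 0.00000000e+00,  0.00000000e+00,  0.00000000e+00,
         1.00000000e+00]])}
side {'intrinsics': array([[410.01408136,   0.        , 278.65183333],
       [  0.        , 410.01408136, 214.66732768],
       [  0.        ,   0.        ,   1.        ]]), 'world_from_camera': array([[ 0.94158113,  0.23908482, -0.23719914,  0.31506499],
       [-0.33624598,  0.62747904, -0.70228819, -0.58248686],
       [-0.01906896,  0.74101856,  0.67121373,  0.70796318],
       [ 0.        ,  0.        ,  0.        ,  1.        ]])}
```

View pics/scene.png

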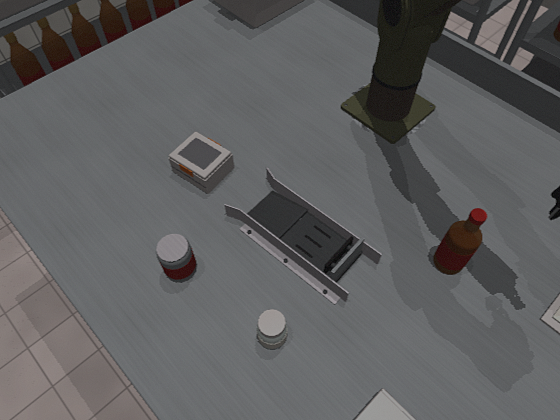

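View pics/side.png

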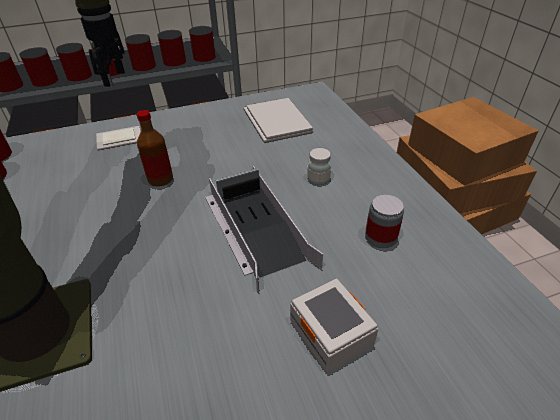

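The scene view shows the tote at about (200,158), and the rails run from the mouth (225,210)/(268,175) to the far end (345,295)/(380,258). The can is at (176,256), the jar at (271,327) and the bottle at (457,247). The side view agrees: tote (335,325), rails with the ramp between them, black pad at (240,187).

```bash
cat > h.py <<'E'
import numpy as np,cv2
def cloud(n):
    z=np.load(f'{n}.npz');d=z['d'];K=z['K'];T=z['T']
    v,u=np.mgrid[:420,:560]
    P=np.stack([(u-K[0,2])/K[0,0]*d,-(v-K[1,2])/K[1,1]*d,-d],-1)
    W=P@T[:3,:3].T+T[:3,3];W[d==0]=np.nan
    return W,z['p']
E
python3 - <<'E'
from h import *
A={}
for n,t,r in(('scene',(200,158),(300,235)),('side',(335,310),(262,220))):
    W,p=cloud(n)
    print(n,'tote top',W[t[1],t[0]],'bench z',np.nanmedian(W[...,2][abs(W[...,2])<.02]))
    c=W[t[1],t[0]][:2]
    m=(np.hypot(W[...,0]-c[0],W[...,1]-c[1])<.11)&(abs(W[...,2]-.07)<.006)
    q=W[m];rc=cv2.minAreaRect((q[:,:2]*1000).astype(np.float32));print(m.sum(),rc,q[:,2].mean())
    c=W[r[1],r[0]][:2];print('rack c',W[r[1],r[0]])
    m=(np.hypot(W[...,0]-c[0],W[...,1]-c[1])<.25)&(abs(W[...,2]-.049)<.006)
    A[n]=W[m]
    for k,(u,v) in {'scene':dict(can=(173,243),jar=(271,319),bottle=(478,215),m1=(228,210),m2=(268,175),e1=(345,293),e2=(379,257)),'side':dict(can=(388,205),jar=(320,155),bottle=(144,116),e1=(211,181),e2=(257,171),m1=(258,278),m2=(321,257))}[n].items(): print(k,np.round(W[v,u],3))
E
```

```text
scene tote top [ 0.55305373 -0.18367051  0.06868834] bench z -0.000901766607909471
1568 ((543.0660400390625, -196.06814575195312), (113.6296615600586, 128.59243774414062), 9.640707015991211) 0.06904496773298781
rack c [0.50610557 0.13589657 0.01538671]
can [ 0.759 -0.009  0.104]
jar [0.717 0.26  0.085]
bottle [0.3   0.425 0.21 ]
m1 [ 0.59  -0.035  0.027]
m2 [ 0.442 -0.048  0.024]
e1 [nan nan nan]
e2 [0.422 0.311 0.032]
side tote top [ 0.54902624 -0.19869652  0.07145314] bench z 0.00025707009982434137
3523 ((544.5482177734375, -199.7446746826172), (113.64666748046875, 126.36621856689453), 9.931334495544434) 0.0704491707758736
rack c [0.51349235 0.13461305 0.018934  ]
can [ 0.767 -0.008  0.105]
jar [0.72  0.256 0.084]
bottle [0.3   0.412 0.206]
e1 [0.425 0.294 0.05 ]
e2 [0.545 0.268 0.069]
m1 [ 0.453 -0.022  0.002]
m2 [ 0.592 -0.044  0.038]
```

```bash
python3 - <<'E'
from h import *
from scipy.optimize import least_squares
pts=[]
for n in('scene','side'):
    W,p=cloud(n);W=W.reshape(-1,3);W=W[~np.isnan(W[:,0])]
    pts.append(W[(W[:,0]>.38)&(W[:,0]<.63)&(W[:,1]>-.07)&(W[:,1]<.34)&(W[:,2]<.1)])
dirn=np.array([-.12,1.])
for n,P in zip(('scene','side'),pts):
  H=P[(P[:,2]>.036)&(P[:,2]<.056)&(P[:,1]>0.02)]
  # fit theta, offset: |lateral|~63
  f=lambda p:np.abs(np.abs(H[:,0]*np.cos(p[0])+H[:,1]*np.sin(p[0])-p[1])-.063)
  r=min((least_squares(f,[t,o],loss='soft_l1',f_scale=.002) for t in np.radians([0,5,10,15,-5]) for o in(.49,.51,.53)),key=lambda r:r.cost)
  t,o=r.x;print(n,len(H),np.degrees(t),o,np.median(f(r.x)))
  u=np.array([-np.sin(t),np.cos(t)]);v=np.array([np.cos(t),np.sin(t)])
  s=P[:,:2]@u;l=P[:,:2]@v-o
  R=(abs(abs(l)-.063)<.006)&(P[:,2]>.03);print('rail s range',np.percentile(s[R],[0,1,99,100]))
  print('mouth pts',s[(abs(l)>.068)&(P[:,2]>.03)].min() if ((abs(l)>.068)&(P[:,2]>.03)).any() else None)
  M=abs(l)<.04
  for a in np.arange(-.06,.34,.01):
    k=M&(s>=a)&(s<a+.01)
    if k.sum()>3:print(round(a+.005,3),k.sum(),np.round(np.percentile(P[k,2],[10,50,90])*1000,1))
  T=np.array([.5438,-.198]);print('tote s,l',T@u,T@v-o)
E
```

```text
scene 1107 4.889455315813076 0.5105121348789059 0.0011221334948381956
rail s range [-0.07163576 -0.06370719  0.27479569  0.27778802]
mouth pts -0.09229985158599885
-0.055 85 [-3.5 -0.7  1.7]
-0.045 88 [-0.1  1.9  3.9]
-0.035 89 [2.2 4.3 6.2]
-0.025 86 [4.  6.2 8.3]
-0.015 92 [ 6.7  9.3 11.3]
-0.005 98 [ 9.3 11.9 13.7]
0.005 96 [11.6 14.2 16.1]
0.015 96 [14.4 16.8 18.9]
0.025 95 [16.8 18.8 20.9]
0.035 100 [19.3 21.4 23.8]
0.045 100 [21.4 23.9 26.3]
0.055 111 [24.5 26.6 28.5]
0.065 145 [17.7 20.4 28. ]
0.075 112 [16.7 18.9 21. ]
0.085 118 [16.7 18.9 21.4]
0.095 113 [16.2 18.9 21.1]
0.105 122 [16.9 19.  21.4]
0.115 117 [17.  19.2 21.4]
0.125 115 [17.1 19.  21.6]
0.135 123 [16.8 19.3 21.9]
0.145 122 [17.2 19.2 21.5]
0.155 123 [16.9 19.1 21.8]
0.165 130 [17.  19.2 21.5]
0.175 127 [16.8 19.3 21.9]
0.185 98 [17.1 19.1 21.3]
0.195 23 [20.1 60.6 62.9]
0.205 237 [19.4 51.3 63.4]
0.215 27 [44.2 48.5 50.8]
0.225 288 [25.9 64.4 75.3]
0.235 184 [-2.1  1.6 19.8]
0.245 128 [-3.3 -0.7  1.7]
0.255 130 [-3.2 -0.7  1.9]
0.265 133 [-2.8 -0.5  1.7]
0.275 142 [-3.1 -0.6  1.3]
0.285 136 [-3.1 -0.6  1.5]
0.2
[... 351 characters left out ...]
 8.1 10.3 12.4]
-0.005 127 [10.3 12.6 14.8]
0.005 136 [13.1 15.1 17.2]
0.015 122 [15.5 17.3 20. ]
0.025 133 [17.8 19.9 22.1]
0.035 126 [20.5 22.7 24.6]
0.045 124 [23.  25.  26.9]
0.055 113 [25.3 27.2 29.1]
0.065 39 [26.4 28.1 29.5]
0.075 77 [18.7 20.1 22. ]
0.085 91 [18.7 20.1 21.7]
0.095 87 [18.2 19.9 21.4]
0.105 93 [18.6 20.3 21.9]
0.115 83 [19.  20.4 22.2]
0.125 82 [18.9 20.2 21.6]
0.135 78 [18.4 20.1 21.6]
0.145 81 [18.6 20.2 21.4]
0.155 83 [18.4 20.3 21.8]
0.165 77 [18.8 20.1 21.7]
0.175 73 [18.6 19.8 21.6]
0.185 73 [18.8 20.1 21.5]
0.195 332 [20.  41.2 60.1]
0.205 168 [19.4 39.7 63.1]
0.215 18 [58.4 67.7 72.1]
0.225 261 [53.  65.4 75.1]
tote s,l -0.2410215685982991 0.016592998500439604
```

Request:
play_rows:
  plan:
    - [[0,0,-1],[0,0,0]]
    - [[0,0,-1],[0,0,0]]
    - [[0,0,-1],[0,0,0]]
    - [[0,0,-1],[0,0,0]]
    - [[-0.92,-0.995,0],[0,0,0]]
    - [[-0.92,-0.995,0],[0,0,0]]
    - [[-0.92,-0.995,0],[0,0,0]]
    - [[-0.92,-0.995,0],[0,0,0]]
  claw: 0.5

```text
time_s: 0.9
eef_pos: [0.2935, 0.444, 0.3309]
eef_rot: [[-0.918, 0.397, -0.0], [0.397, 0.918, -0.001], [-0.0, -0.001, -1.0]]
wrist_force: [1.1, -0.4, 0.2]
opening: 0.0428
gripper_force: 0.0
```

Request:
play_rows:
  plan:
    - [[-0.92,-0.995,0],[0,0,0]]
    - [[-0.92,-0.995,0],[0,0,0]]
    - [[-0.92,-0.995,0],[0,0,0]]
    - [[-0.92,-0.995,0],[0,0,0]]
    - [[-0.92,-0.995,0],[0,0,0]]
    - [[-0.92,-0.995,0],[0,0,0]]
    - [[-0.92,-0.995,0],[0,0,0]]
    - [[-0.92,-0.995,0],[0,0,0]]

```text
time_s: 1.7
eef_pos: [0.383, 0.1884, 0.3311]
eef_rot: [[-0.918, 0.397, -0.0], [0.397, 0.918, -0.0], [0.0, -0.0, -1.0]]
wrist_force: [0.7, -0.4, -0.8]
opening: 0.0427
gripper_force: 0.0
```

Request:
play_rows:
  plan:
    - [[-0.92,-0.995,0],[0,0,0]]
    - [[-0.92,-0.995,0],[0,0,0]]
    - [[-0.92,-0.995,0],[0,0,0]]
    - [[-0.92,-0.995,0],[0,0,0]]
    - [[-0.92,-0.995,0],[0,0,0]]
    - [[-0.92,-0.995,0],[0,0,0]]
    - [[-0.92,-0.995,0],[0,0,0]]
    - [[-0.92,-0.995,0],[0,0,0]]

```text
time_s: 2.5
eef_pos: [0.4727, -0.0672, 0.331]
eef_rot: [[-0.918, 0.397, -0.001], [0.397, 0.918, 0.0], [0.001, -0.0, -1.0]]
wrist_force: [0.0, 0.2, 0.8]
opening: 0.0426
gripper_force: 0.0
```

Request:
play_rows:
  plan:
    - [[-0.92,-0.995,0],[0,0,0]]
    - [[-0.92,-0.995,0],[0,0,0]]
    - [[-0.92,-0.995,0],[0,0,0]]
    - [[-0.92,-0.995,0],[0,0,0]]
    - [[-0.92,-0.995,0],[0,0,0]]
    - [[-0.92,-0.995,0],[0,0,0]]
    - [[-0.92,-0.995,0],[0,0,0]]
    - [[-0.92,-0.995,0],[0,0,0]]

```text
time_s: 3.3
eef_pos: [0.5625, -0.3227, 0.3307]
eef_rot: [[-0.918, 0.397, -0.001], [0.397, 0.918, 0.001], [0.001, 0.0, -1.0]]
wrist_force: [-0.0, -0.9, -0.2]
opening: 0.0425
gripper_force: 0.0
```

Request:
play_rows:
  plan:
    - [[0,0,0],[0,0,0.95]]
    - [[0,0,0],[0,0,0.95]]
    - [[0,0,0],[0,0,0.95]]
    - [[0,0,0],[0,0,0.95]]
    - [[0,0,0],[0,0,0.95]]
    - [[0,0,0],[0,0,0.95]]
    - [[0,0,0],[0,0,0.95]]
    - [[0,0,0],[0,0,0.95]]

```text
time_s: 4.1
eef_pos: [0.5622, -0.3213, 0.3306]
eef_rot: [[-0.475, 0.88, -0.001], [0.88, 0.475, 0.001], [0.001, -0.001, -1.0]]
wrist_force: [-1.0, -1.0, -0.2]
opening: 0.0429
gripper_force: 0.0
```

Request:
play_rows:
  plan:
    - [[0,0,0],[0,0,0.95]]
    - [[0,0,0],[0,0,0.95]]
    - [[0,0,0],[0,0,0.95]]
    - [[0,0,0],[0,0,0.95]]
    - [[0,0,1],[0,0,0]]
    - [[0,0,1],[0,0,0]]
    - [[0,0,1],[0,0,0]]
    - [[0,0,0],[0,0,0]]

```text
time_s: 4.9
eef_pos: [0.5602, -0.3197, 0.2522]
eef_rot: [[-0.167, 0.986, -0.008], [0.986, 0.167, 0.005], [0.006, -0.007, -1.0]]
wrist_force: [-0.8, 0.5, -0.4]
opening: 0.0429
gripper_force: 0.0
```

Request:
play_rows:
  plan:
    - [[0,0.18,0],[0,1,0]]
    - [[0,0,0],[0,1,0]]
    - [[0,0,0],[0,1,0]]
    - [[0,0,0],[0,1,0]]
    - [[-0.34,0,0.94],[0,0,0]]
    - [[-0.34,0,0.94],[0,0,0]]
    - [[-0.34,0,0.94],[0,0,0]]
    - [[-0.34,0,0.94],[0,0,0]]

```text
time_s: 5.7
eef_pos: [0.5675, -0.3213, 0.1566]
eef_rot: [[-0.157, 0.986, -0.056], [0.927, 0.166, 0.336], [0.341, 0.001, -0.94]]
wrist_force: [-0.3, -0.3, -1.2]
opening: 0.0426
gripper_force: 0.0
```

Request:
play_rows:
  plan:
    - [[-0.34,0,0.94],[0,0,0]]
    - [[-0.34,0,0.94],[0,0,0]]
    - [[-0.34,0,0.94],[0,0,0]]
    - [[-0.3,0,0.82],[0,0,0]]
    - [[0,0,0],[0,0,0]]
    - [[0,0,0],[0,0,0]]

```text
time_s: 6.3
eef_pos: [0.5675, -0.321, 0.0604]
eef_rot: [[-0.157, 0.986, -0.056], [0.927, 0.166, 0.337], [0.341, 0.001, -0.94]]
wrist_force: [1.0, -0.3, 0.2]
opening: 0.0427
gripper_force: 0.0
```

```bash
python3 - <<'E'
from plant import *
import cv2,numpy as np
s=get_state();print(s['time_s'],s['eef_pos'],np.round(s['eef_rot'],3),s['wrist_force'],np.round(s['q'],2))
p,d=snapshot('side')
cv2.imwrite('pics/side2.png',cv2.resize(p[200:420,180:500,::-1],None,fx=2.4,fy=2.4))
E
```

```text
6.3 [ 0.56746134 -0.32095119  0.06043601] [[-0.157  0.986 -0.056]
 [ 0.927  0.166  0.337]
 [ 0.341  0.001 -0.94 ]] [ 1.03460189 -0.27800468  0.22357259] [ 0.55  1.06  0.05  1.33 -0.35  1.03  0.97]
```

View pics/side2.png

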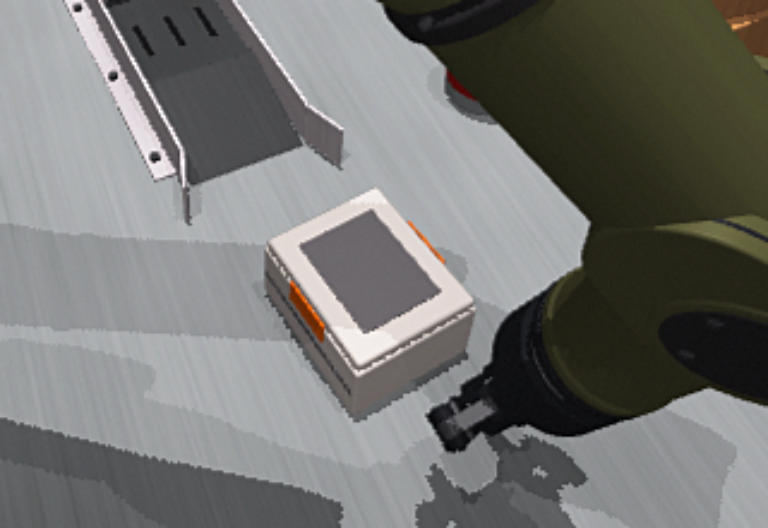

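The close-up shows the fingers at about (445,430), behind the tote's rear wall centre at (412,388) and roughly in line with it. Next I lower the tool and approach.

Request:
play_rows:
  plan:
    - [[-0.22,0,0.6],[0,0,0]]
    - [[-0.22,0,0.6],[0,0,0]]
    - [[0.56,0,0.2],[0,0,0]]
    - [[0.56,0,0.2],[0,0,0]]
    - [[0.19,0,0.07],[0,0,0]]
    - [[0.19,0,0.07],[0,0,0]]
    - [[0.19,0,0.07],[0,0,0]]
    - [[0.19,0,0.07],[0,0,0]]

```text
time_s: 7.15
eef_pos: [0.5586, -0.2717, 0.0275]
eef_rot: [[-0.156, 0.986, -0.057], [0.927, 0.166, 0.337], [0.341, 0.0, -0.94]]
wrist_force: [-1.2, 0.4, -0.3]
opening: 0.0427
gripper_force: 0.0
```

Request:
play_rows:
  plan:
    - [[0.19,0,0.07],[0,0,0]]
    - [[0.19,0,0.07],[0,0,0]]
    - [[0.19,0,0.07],[0,0,0]]
    - [[0.19,0,0.07],[0,0,0]]

```text
time_s: 7.55
eef_pos: [0.5553, -0.2517, 0.0276]
eef_rot: [[-0.156, 0.986, -0.056], [0.927, 0.166, 0.336], [0.341, 0.0, -0.94]]
wrist_force: [1.3, -3.6, 0.2]
opening: 0.0426
gripper_force: 1.9
```

```bash
cat > t.py <<'E'
from h import *
from plant import *
def grab(n):
    i=camera_info(n);p,d=snapshot(n);np.savez(f'{n}.npz',p=p,d=d,K=i['intrinsics'],T=i['world_from_camera'])
    return cloud(n)
th=np.radians(4.75);u=np.array([-np.sin(th),np.cos(th)]);v=np.array([np.cos(th),np.sin(th)]);o=.510
def rf(P): P=np.asarray(P);return np.stack([P[...,:2]@u,P[...,:2]@v-o,P[...,2]],-1)
def rep(cams=('scene','side'),s0=None):
    st=get_state();e=rf(st['eef_pos']);x=rf(np.r_[.0,0,0]);R=st['eef_rot']
    print('t',round(st['time_s'],2),'tcp s,l,z mm',np.round(e*1000,1),'toolx yaw rel',round(np.degrees(np.arctan2(R[1,1],R[0,1]))-4.75,2),'F u,v,z',np.round([st['wrist_force'][:2]@u,st['wrist_force'][:2]@v,st['wrist_force'][2]],1))
    for n in cams:
        W,p=grab(n);Q=rf(W).reshape(-1,3);C=p.reshape(-1,3).astype(int)
        c=e[0]+.075
        m=(abs(Q[:,0]-c)<.1)&(abs(Q[:,1])<.09)&(Q[:,2]>.0645)&(Q[:,2]<.115)
        m&=~((C.max(1)<60)&(Q[:,0]<c-.05))
        q=Q[m]
        # plane fit of lid for pitch
        A=np.c_[q[:,:2],np.ones(len(q))];k=np.ones(len(q),bool)
        for _ in range(5):
            co=np.linalg.lstsq(A[k],q[k,2],rcond=None)[0];k=abs(A@co-q[:,2])<.004
        r=cv2.minAreaRect((q[k,:2]*1000).astype(np.float32))
        print(n,k.sum(),'centre',np.round(r[0],1),'size',np.round(r[1],1),'ang',round(r[2],2),'pitch deg',round(np.degrees(np.arctan(co[0])),1),'z@centre',round(1000*(np.array([*r[0],1000])/1000@co),1))
E
python3 -c "
from t import *
rep()"
```

```text
t 7.55 tcp s,l,z mm [-296.8   22.5   27.6] toolx yaw rel 4.8 F u,v,z [-3.7  1.   0.2]
scene 1514 centre [-228.6   14.8] size [113.  141.8] ang 84.3 pitch deg -0.0 z@centre 69.0
side 2999 centre [-223.1   14.6] size [112.8 126.5] ang 84.98 pitch deg 0.0 z@centre 70.7
```

Request:
play_rows:
  plan:
    - [[0.25,-0.03,0.09],[-0.03,0,0.08]]
    - [[0.376,-0.04,0.137],[-0.03,0,0.08]]
    - [[0.376,-0.04,0.137],[-0.03,0,0.08]]
    - [[0.376,-0.04,0.137],[-0.03,0,0.08]]
    - [[0.376,-0.045,0.137],[-0.03,0,0.08]]
    - [[0.376,-0.05,0.137],[-0.03,0,0.08]]

```text
time_s: 8.25
eef_pos: [0.5406, -0.1953, 0.0276]
eef_rot: [[-0.114, 0.993, -0.041], [0.933, 0.122, 0.34], [0.342, 0.0, -0.94]]
wrist_force: [1.4, -4.7, -0.8]
opening: 0.0427
gripper_force: 1.8
```

```bash
python3 -c "
from t import *
rep()"
```

```text
t 8.25 tcp s,l,z mm [-239.4   12.6   27.6] toolx yaw rel 2.23 F u,v,z [-4.8  1.  -0.8]
scene 1593 centre [-171.5    9.3] size [112.2 143.4] ang 86.46 pitch deg 0.1 z@centre 69.1
side 2395 centre [-164.1    7.9] size [111.4 128.2] ang 87.68 pitch deg -0.0 z@centre 70.7
```

Request:
play_rows:
  plan:
    - [[0.376,-0.06,0.137],[-0.03,0,0.08]]
    - [[0.376,-0.065,0.137],[-0.03,0,0.08]]
    - [[0.376,-0.07,0.137],[-0.03,0,0.08]]
    - [[0.376,-0.07,0.137],[-0.03,0,0.08]]
    - [[0.3,-0.06,0.11],[-0.03,0,0.08]]

```text
time_s: 8.85
eef_pos: [0.5276, -0.1491, 0.0276]
eef_rot: [[-0.08, 0.996, -0.027], [0.937, 0.084, 0.34], [0.341, 0.001, -0.94]]
wrist_force: [1.7, -6.9, 2.6]
opening: 0.0427
gripper_force: 3.9
```

```bash
python3 -c "
from t import *
rep()"
```

```text
t 8.85 tcp s,l,z mm [-192.2    3.5   27.6] toolx yaw rel 0.08 F u,v,z [-7.   1.1  2.6]
scene 1658 centre [-125.2    2.3] size [112.8 147.4] ang 87.83 pitch deg 0.3 z@centre 69.4
side 1943 centre [-118.4    1.5] size [112.5 125.7] ang 89.57 pitch deg 0.3 z@centre 71.3
```

Request:
play_rows:
  plan:
    - [[0.309,-0.02,0.087],[0,0,0]]
    - [[0.309,-0.02,0.087],[0,0,0]]
    - [[0.309,-0.02,0.087],[0,0,0]]
    - [[0.309,0,0.087],[0,0,0]]
    - [[0.309,0,0.087],[0,0,0]]
    - [[0.309,0,0.087],[0,0,0]]

```text
time_s: 9.55
eef_pos: [0.5217, -0.1009, 0.0311]
eef_rot: [[-0.08, 0.996, -0.029], [0.936, 0.085, 0.341], [0.342, 0.0, -0.94]]
wrist_force: [-0.1, -4.2, -2.1]
opening: 0.0424
gripper_force: 2.2
```

```bash
python3 -c "
from t import *
rep()"
```

```text
t 9.55 tcp s,l,z mm [-143.7    1.6   31.1] toolx yaw rel 0.14 F u,v,z [-4.2 -0.4 -2.1]
scene 1691 centre [-79.   -0.8] size [143.5 113.4] ang 0.43 pitch deg 4.2 z@centre 76.8
side 1663 centre [-73.4  -2.4] size [128.4 108.7] ang 0.46 pitch deg 4.6 z@centre 78.4
```

Request:
play_rows:
  plan:
    - [[0.309,0,0.087],[0,0,0]]
    - [[0.309,0,0.087],[0,0,0]]
    - [[0.309,0,0.087],[0,0,0]]
    - [[0.309,0,0.087],[0,0,0]]
    - [[0.309,0,0.087],[0,0,0]]
    - [[0.309,0,0.087],[0,0,0]]
    - [[0.309,0,0.087],[0,0,0]]

```text
time_s: 10.35
eef_pos: [0.5171, -0.045, 0.0354]
eef_rot: [[-0.08, 0.996, -0.029], [0.936, 0.085, 0.341], [0.342, 0.001, -0.94]]
wrist_force: [0.8, -4.3, -1.6]
opening: 0.043
gripper_force: 2.1
```

```bash
python3 -c "
from t import *
rep()"
```

```text
t 10.35 tcp s,l,z mm [-87.7   1.6  35.4] toolx yaw rel 0.14 F u,v,z [-4.3  0.5 -1.6]
scene 1692 centre [-23.7  -0. ] size [114.  135.9] ang 89.49 pitch deg 10.2 z@centre 83.2
side 1374 centre [-24.6 -11.2] size [153.  103.9] ang 10.94 pitch deg 10.5 z@centre 84.2
```

Request:
play_rows:
  plan:
    - [[0.32,0,0.057],[0,0,0]]
    - [[0.32,0,0.057],[0,0,0]]
    - [[0.32,0,0.057],[0,0,0]]
    - [[0.32,0,0.057],[0,0,0]]
    - [[0.32,0,0.057],[0,0,0]]
    - [[0.32,0,0.057],[0,0,0]]
    - [[0.32,0,0.057],[0,0,0]]
    - [[0.32,0,0.057],[0,0,0]]

```text
time_s: 11.25
eef_pos: [0.5133, 0.0144, 0.0468]
eef_rot: [[-0.078, 0.997, -0.023], [0.939, 0.081, 0.335], [0.336, 0.004, -0.942]]
wrist_force: [0.6, -13.7, 5.3]
opening: 0.0428
gripper_force: 5.9
```

```bash
python3 -c "
from t import *
rep()
cv2.imwrite('pics/s3.png',cv2.resize(cloud('side')[1][120:320,150:400,::-1],None,fx=3,fy=3))"
```

```text
t 11.25 tcp s,l,z mm [-28.1   2.8  46.8] toolx yaw rel -0.09 F u,v,z [-13.7  -0.5   5.3]
scene 1064 centre [37.1  0.8] size [113.8 137.2] ang 88.41 pitch deg 8.0 z@centre 92.0
side 1055 centre [26.9 -7.7] size [154.2  96.5] ang 4.48 pitch deg 13.0 z@centre 93.9
```

View pics/s3.png

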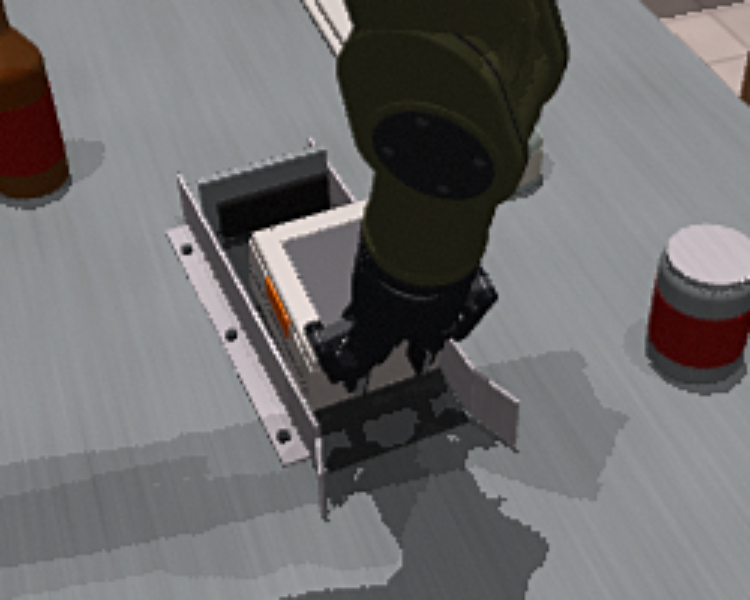

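The picture shows the tote on the ramp, nose up, square between the rails, with clear space before the black pad at (265,205). The force has risen to 14 N and the tote is climbing faster than my fingers, so I'll go slower and raise the tool more steeply.

Request:
play_rows:
  plan:
    - [[0.15,0,-0.06],[0,0,0]]
    - [[0.16,0,0],[0,0,0]]
    - [[0.16,0,0],[0,0,0]]

```text
time_s: 11.65
eef_pos: [0.5125, 0.0254, 0.0524]
eef_rot: [[-0.078, 0.997, -0.023], [0.938, 0.081, 0.336], [0.337, 0.004, -0.941]]
wrist_force: [0.9, -11.9, 5.9]
opening: 0.0427
gripper_force: 5.5
```

```bash
python3 -c "
from t import *
rep()
W,p=cloud('scene');cv2.imwrite('pics/s4.png',cv2.resize(p[110:310,180:400,::-1],None,fx=3,fy=3,interpolation=cv2.INTER_CUBIC))
Q=rf(W).reshape(-1,3)
for a in np.arange(0,.13,.01):
  k=(abs(Q[:,1]-0.035)<.02)&(abs(Q[:,0]-a)<.005)&(Q[:,2]<.12);print(round(a,3),k.sum(),np.round(np.percentile(Q[k,2],[10,50,90])*1000,1) if k.any() else '')
"
```

```text
t 11.65 tcp s,l,z mm [-17.2   2.9  52.4] toolx yaw rel -0.09 F u,v,z [-12.   -0.    5.9]
scene 1320 centre [50.1  1.8] size [112.4 136.7] ang 89.16 pitch deg 6.5 z@centre 95.3
side 971 centre [ 38.2 -10.1] size [156.5  90.7] ang 3.89 pitch deg 9.6 z@centre 96.7
0.0 68 [67.  86.8 88.5]
0.01 70 [76.7 88.9 91.8]
0.02 78 [71.7 90.2 92.4]
0.03 64 [88.4 92.8 95.7]
0.04 71 [87.4 95.  97.2]
0.05 66 [90.7 96.5 99. ]
0.06 70 [ 73.7  98.6 100.5]
0.07 72 [ 66.7 100.6 103.1]
0.08 94 [ 65.5 101.9 104.6]
0.09 73 [ 91.2 103.4 106. ]
0.1 92 [ 76.5 105.4 107.9]
0.11 113 [ 73.9 105.3 109. ]
0.12 203 [20.1 76.4 96.6]
```

View pics/s4.png

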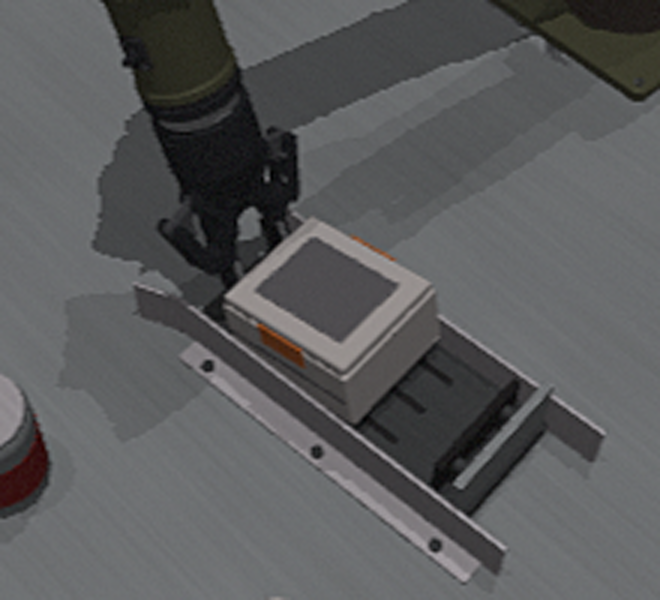

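The scene view shows the tote nose-up at about 10°, riding over the lip and square between the rails. The fingers are low on its rear wall, with nothing else touching it. The fingers are pressing down on the tote, so I'll relieve that by raising the tool.

Request:
play_rows:
  plan:
    - [[0.027,0,-0.075],[0,0,0]]
    - [[0.027,0,-0.075],[0,0,0]]

```text
time_s: 11.95
eef_pos: [0.5114, 0.0294, 0.0568]
eef_rot: [[-0.08, 0.996, -0.027], [0.936, 0.085, 0.342], [0.343, 0.002, -0.939]]
wrist_force: [0.3, -0.2, -0.3]
opening: 0.0424
gripper_force: 0.0
```

Request:
play_rows:
  plan:
    - [[0.11,0,0],[0,0,0]]
    - [[0.11,0,0],[0,0,0]]

```text
time_s: 12.15
eef_pos: [0.5095, 0.036, 0.0582]
eef_rot: [[-0.082, 0.996, -0.031], [0.935, 0.087, 0.344], [0.345, -0.001, -0.939]]
wrist_force: [-0.1, 0.3, -1.0]
opening: 0.0427
gripper_force: 0.0
```

```bash
python3 -c "
from t import *
rep()
W,p=cloud('scene')
Q=rf(W).reshape(-1,3)
for a in np.arange(-.02,.16,.01):
  k=(abs(Q[:,1]-0.035)<.02)&(abs(Q[:,0]-a)<.005)&(Q[:,2]<.12);print(round(a,3),k.sum(),np.round(np.percentile(Q[k,2],[10,50,90])*1000,1) if k.any() else '')
"
```

```text
t 12.15 tcp s,l,z mm [-6.3  0.7 58.2] toolx yaw rel 0.26 F u,v,z [ 0.3 -0.1 -1. ]
scene 2138 centre [62.9  1.9] size [113.8 147.5] ang 89.33 pitch deg -6.9 z@centre 98.0
side 757 centre [ 72.7 -11.3] size [126.9  88. ] ang 4.99 pitch deg -6.7 z@centre 97.7
-0.02 50 [  7.5 103.7 116.7]
-0.01 98 [ 78.5 100.4 115.4]
0.0 20 [71.7 78.5 85.3]
0.01 30 [ 46.5  99.9 103.1]
0.02 86 [ 70.8 101.4 104.8]
0.03 83 [ 88.4 101.5 103.4]
0.04 90 [ 80.7 100.  102.6]
0.05 80 [ 90.7  99.1 101.6]
0.06 77 [ 94.9  98.1 100.3]
0.07 76 [93.3 97.3 99.4]
0.08 79 [88.2 95.5 97.9]
0.09 88 [87.  94.6 97.5]
0.1 85 [79.2 92.7 95.5]
0.11 89 [75.1 91.6 94.7]
0.12 90 [79.4 90.7 93.2]
0.13 157 [19.3 80.2 90.4]
0.14 118 [18.3 63.4 85.6]
0.15 51 [16.9 18.6 20.9]
```

The tote has see-sawed over the lip and is now 7° nose down, with its rear at about s=7 mm. I'll carry on at constant height.

Request:
play_rows:
  plan:
    - [[0.19,0,0.07],[0,0,0]]
    - [[0.19,0,0.07],[0,0,0]]
    - [[0.19,0,0.07],[0,0,0]]
    - [[0.19,0,0.07],[0,0,0]]
    - [[0.19,0,0.07],[0,0,0]]
    - [[0.19,0,0.07],[0,0,0]]

```text
time_s: 12.85
eef_pos: [0.5078, 0.0642, 0.0576]
eef_rot: [[-0.08, 0.996, -0.028], [0.936, 0.085, 0.341], [0.342, 0.001, -0.94]]
wrist_force: [0.0, -2.4, -2.4]
opening: 0.0428
gripper_force: 1.2
```

Request:
play_rows:
  plan:
    - [[0.19,0,0.07],[0,0,0]]
    - [[0.19,0,0.07],[0,0,0]]
    - [[0.19,0,0.07],[0,0,0]]

```text
time_s: 13.15
eef_pos: [0.5065, 0.0795, 0.0576]
eef_rot: [[-0.08, 0.996, -0.028], [0.936, 0.085, 0.341], [0.342, 0.001, -0.94]]
wrist_force: [0.1, -3.0, -2.2]
opening: 0.0426
gripper_force: 1.3
```

```bash
python3 -c "
from t import *
rep()"
```

```text
t 13.15 tcp s,l,z mm [37.3  1.3 57.6] toolx yaw rel 0.14 F u,v,z [-3.  -0.1 -2.2]
scene 2214 centre [102.7   0.9] size [112.8 149.4] ang 89.21 pitch deg -4.5 z@centre 95.1
side 606 centre [112.5 -14.9] size [130.   81.1] ang 5.26 pitch deg -2.0 z@centre 93.9
```

Request:
play_rows:
  plan:
    - [[0.15,0,0.055],[0,0,0]]
    - [[0.15,0,0.055],[0,0,0]]
    - [[0.15,0,0.055],[0,0,0]]
    - [[0.11,0,0.04],[0,0,0]]

```text
time_s: 13.65
eef_pos: [0.5052, 0.0943, 0.0575]
eef_rot: [[-0.08, 0.996, -0.028], [0.936, 0.085, 0.341], [0.342, 0.001, -0.94]]
wrist_force: [-0.1, -2.3, -2.0]
opening: 0.0422
gripper_force: 1.3
```

Request:
play_rows:
  plan:
    - [[0.075,0,0.027],[0,0,0]]
    - [[0.075,0,0.027],[0,0,0]]
    - [[0.075,0,0.027],[0,0,0]]

```text
time_s: 13.95
eef_pos: [0.5047, 0.0999, 0.0576]
eef_rot: [[-0.08, 0.996, -0.029], [0.936, 0.085, 0.341], [0.342, 0.001, -0.94]]
wrist_force: [-0.1, -2.7, -1.6]
opening: 0.0423
gripper_force: 1.3
```

```bash
python3 -c "
from t import *
rep()"
```

```text
t 13.95 tcp s,l,z mm [57.8  1.2 57.6] toolx yaw rel 0.13 F u,v,z [-2.7 -0.4 -1.6]
scene 2233 centre [123.5   1.4] size [148.2 111.7] ang 0.18 pitch deg -3.6 z@centre 94.1
side 524 centre [116.6 -14.3] size [158.4  81.3] ang 0.48 pitch deg 0.3 z@centre 91.6
```

Request:
play_rows:
  plan:
    - [[0.06,0,0.02],[0,0,0]]
    - [[0.06,0,0.02],[0,0,0]]

```text
time_s: 14.25
eef_pos: [0.5047, 0.1023, 0.0577]
eef_rot: [[-0.08, 0.996, -0.028], [0.937, 0.084, 0.34], [0.341, 0.001, -0.94]]
wrist_force: [0.5, -5.5, -0.7]
opening: 0.0427
gripper_force: 2.6
```

Request:
play_rows:
  plan:
    - [[0.04,0,0.014],[0,0,0]]
    - [[0.04,0,0.014],[0,0,0]]

```text
time_s: 14.45
eef_pos: [0.5046, 0.1035, 0.0577]
eef_rot: [[-0.079, 0.997, -0.027], [0.937, 0.084, 0.339], [0.34, 0.001, -0.94]]
wrist_force: [-0.7, -7.6, 3.2]
opening: 0.043
gripper_force: 4.2
```

Request:
play_rows:
  plan:
    - [[0.04,0,0.014],[0,0,0]]
    - [[0.04,0,0.014],[0,0,0]]

```text
time_s: 14.65
eef_pos: [0.5045, 0.1045, 0.0576]
eef_rot: [[-0.078, 0.997, -0.027], [0.938, 0.083, 0.338], [0.339, 0.002, -0.941]]
wrist_force: [-0.5, -10.5, 4.2]
opening: 0.0425
gripper_force: 5.4
```

```bash
python3 -c "
from t import *
rep()"
```

```text
t 14.65 tcp s,l,z mm [62.4  1.5 57.6] toolx yaw rel -0.01 F u,v,z [-10.4  -1.4   4.2]
scene 2187 centre [129.9   1.6] size [112.8 140.7] ang 89.21 pitch deg -0.0 z@centre 89.5
side 562 centre [118.1 -13.7] size [ 80.8 158.1] ang 89.88 pitch deg 0.1 z@centre 90.6
```

The pad is pressing at about 10 N. The tote reads level with its lid at 90 mm (20 + 70), so the rear edge has dropped. Backing off.

Request:
play_rows:
  plan:
    - [[-0.06,0,-0.02],[0,0,0]]
    - [[-0.1,0,-0.03],[0,0,0]]
    - [[-0.2,0,-0.07],[0,0,0]]
    - [[-0.4,0,-0.14],[0,0,0]]
    - [[-0.6,0,-0.2],[0,0,0]]
    - [[0,0,-0.8],[0,0,0]]
    - [[0,0,-0.8],[0,0,0]]
    - [[0,0,-0.8],[0,0,0]]

```text
time_s: 15.55
eef_pos: [0.5088, 0.0493, 0.1138]
eef_rot: [[-0.079, 0.996, -0.029], [0.936, 0.084, 0.341], [0.342, 0.0, -0.94]]
wrist_force: [1.3, 0.2, -0.9]
opening: 0.0423
gripper_force: 0.0
```

Request:
play_rows:
  plan:
    - [[0,0,-0.8],[0,0,0]]
    - [[-0.5,0,-0.8],[0,0,0]]
    - [[-0.5,0,-0.8],[0,0,0]]
    - [[-0.5,0,-0.8],[0,0,0]]
    - [[-0.5,0,-0.8],[0,0,0]]
    - [[0,0,0],[0,0,0]]
    - [[0,0,0],[0,0,0]]

```text
time_s: 16.25
eef_pos: [0.5155, -0.0302, 0.19]
eef_rot: [[-0.079, 0.996, -0.028], [0.936, 0.084, 0.341], [0.343, 0.001, -0.94]]
wrist_force: [-0.7, -0.1, 0.1]
opening: 0.0425
gripper_force: 0.0
```

```bash
python3 -c "
from t import *
W,p=grab('scene');print(get_state()['wrist_force'],get_state()['time_s'])
cv2.imwrite('pics/s5.png',cv2.resize(p[130:340,150:400,::-1],None,fx=2.8,fy=2.8,interpolation=cv2.INTER_CUBIC))
Q=rf(W).reshape(-1,3)
for a in np.arange(.03,.22,.01):
  k=(abs(Q[:,1])<.045)&(abs(Q[:,0]-a)<.005)&(Q[:,2]<.12);print(round(a,3),k.sum(),np.round(np.percentile(Q[k,2],[10,50,90])*1000,1) if k.any() else '')
k=(abs(Q[:,2]-.0895)<.005)&(abs(Q[:,1])<.08)&(Q[:,0]>.04)&(Q[:,0]<.22);print(cv2.minAreaRect((Q[k,:2]*1000).astype(np.float32)))
"
```

```text
[0.1903487  0.27146623 0.69031179] 16.3
0.03 112 [17.6 19.9 22.5]
0.04 110 [20.4 22.8 24.6]
0.05 66 [22.4 24.4 26.7]
0.06 9 [24.5 28.  29.4]
0.07 4 [85.  86.8 87.4]
0.08 134 [87.4 88.9 90.5]
0.09 132 [87.4 89.6 91.5]
0.1 149 [87.7 89.9 91.8]
0.11 145 [87.9 89.6 91.5]
0.12 145 [88.  89.9 92. ]
0.13 147 [88.  89.9 91.6]
0.14 149 [87.6 90.  92.3]
0.15 154 [88.2 90.  92.3]
0.16 148 [88.1 89.9 92.3]
0.17 157 [87.9 90.1 92.3]
0.18 163 [87.3 89.7 91.9]
0.19 159 [87.4 88.9 91.2]
0.2 263 [61.7 77.6 89.7]
0.21 225 [20.  51.5 63.2]
((137.69642639160156, 1.7997627258300781), (114.80030822753906, 125.75035095214844), 89.47969055175781)
```

View pics/s5.png

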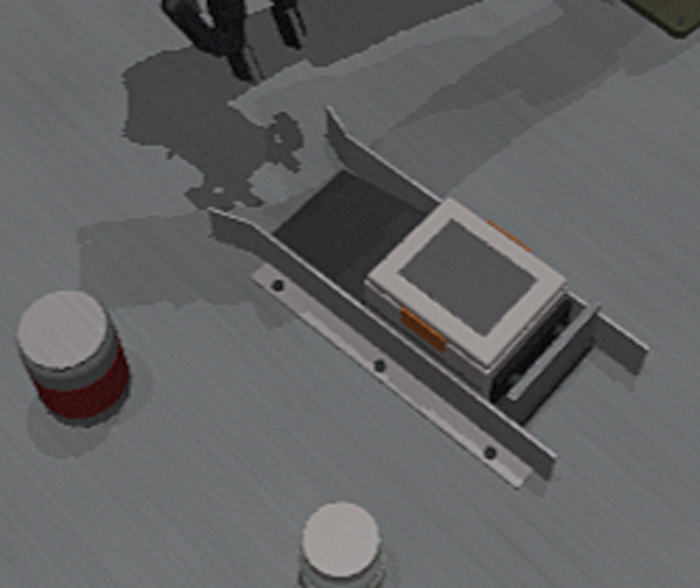

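The tote lies flat in the bay, with its lid at 90 mm all along, its rear behind the lip at (365,290) and its front at the pad (510,390). The can and jar are undisturbed and the gripper is clear.

```bash
python3 -c "
from plant import *
print(finish_job())"
```

```text
the job is handed in; nothing more can be done
None
```

The tote lies flat in the bay with its rear edge behind the lip, and the job is handed in at about 16 s; force readings at the end of each move peaked at about 15 N, and the can, bottle and jar were not touched.

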